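# Slide a spacer block along the jig's rail into its corner pocket

### The job

On the black marking jig lies a loose rectangular steel spacer block. With the fingertips only, first push it sideways until its long side lies flat against the jig's long rail, well before the pocket; then slide it along the rail, keeping it flat against the rail, into the corner pocket until it sits snug against both the rail and the end stop, and take the hand away. Do not grip, lift or tip the block, and leave the round collar, the nut and everything else on the counter where they are.

Things in the scene. Friction and masses are not known exactly. Their poses are not given: they have to be found in the camera images.
- spacer: loose steel block, 30 (its x) by 44 (its y, long side) by 22 mm high, 0.15 to 0.31 kg, black dot on top. Origin: centre of its underside, z up. Starts flat on the deck, its centre 78 to 101 mm from the rail's face and 115 to 250 mm short of its seat, turned up to 35 degrees from the rail. Slides under a few newtons; push it within 12 mm of the deck, or it may tip over the rail.
- seat (a point): point on the deck's top where the spacer's origin is when fully home in the pocket. y runs along the rail to the end stop, x across the open deck to the rail, z up. Here the rail's face is at x = +15 mm, from y = -318 mm to the stop; the stop's face at y = +22; both 18 mm high. Third side: a lip 10 high, 12 thick, face at x = -19, y = 0 to 22, with a flared mouth out to about y = -16, x = -33.
- jig: fixed marking jig: black deck 220 mm (x) by 400 mm (y), 12 mm thick, with aluminium rail, end stop and low lip on top; these three make the corner pocket, 34 mm wide. Origin: centre of its underside on the counter; axes parallel to the seat's, which lies at (45, 128, 12) mm. Turned up to 15 degrees from start to start.
- collar: loose round steel collar, 34 mm across with a 16 mm bore, 20 mm high, standing on the open deck; it never stands nearer to the rail's face than 60 mm (its nearest edge), and either nearer to or farther from the pocket than the block. Origin: centre of its underside. Leave it where it is.
- nut: loose hexagon nut, 27 mm across, 13 mm high, on the strip of deck beyond the rail. Origin: centre of its underside. Leave it where it is.
- wrench: open-ended wrench 170 mm long lying flat on the counter near the robot's left, under 20 mm high. Leave it.
- flashlight: black flashlight standing on its head, 118 mm tall, 38 mm across, to the right of the jig. Origin: centre of its underside. Leave it.
- jug: blue closed bottle, 80 mm across, 140 mm tall, to the left of the jig. Origin: centre of its underside. Leave it.
- carton: cardboard box 100 by 140 by 70 mm high, to the left. Origin: centre of its underside. Leave it.
- multitool: folded steel multitool, 34 by 100 by 18 mm, lying on the counter near the robot's right. Origin: centre of its underside. Leave it.
Things that resemble listed ones, but are neither listed nor needed, are in the scene too. Leave any green or purple look-alike of the spacer alone.

How it is judged:
By the outcome, as a careful person would: the job done as asked, in the order asked, and still so for the second after the job is handed in, with the robot touching nothing.
It also fails if it takes over 58 s, if anything falls off the work surface, if the arm or the gripper's body presses on something with over 40 N, if the wrist force passes 120 N, or if a joint passes its speed limit or range.

### The arm

A 6-joint arm with a two-finger parallel gripper is mounted at the origin on the work surface. World frame = base frame: x ahead of the robot, y to its left, z up, the work surface at z = 0. Lengths are in m, angles in rad, forces in N, time in s.
With the tool pointing down it reaches from about 0.4 to 0.825 m from the base axis. Payload 7 kg.
Tool frame: the origin (TCP) lies on the centre line of the jaws, within the pads' length; the fingertips stand tip_reach ahead of it and the grasp point (between the pads) is the TCP (tip_reach is the distance from the TCP to the fingertips, in m); z points along the fingers, y is the line along which they close (so a half turn about z gives the same grasp; the last joint's range is limited). The gripper opens to 88 mm and grips with 3 to 60 N. Pads are 19 mm wide; open, the fingers measure 130 mm over their backs; the gripper's body (78 mm by 193 mm) begins 47 mm behind the grasp point.
Start: joints at [1.617, 0.359, 0.012, 0, -1.224, -0.288], TCP at [0.162, 0.655, 0.246] pointing down, gripper open.
Joint ranges: [-3.07, 3.07], [-1.43, 2.12], [-1.02, 1.25], [-3.03, 1.67], [-3.05, -0], [-3.03, 3.03]. Speed limits (rad/s): [2.39, 2.39, 3.01, 3.14, 3.14, 3.14].

### API

Orientations are given as [roll, pitch, yaw] about the fixed x, y, z axes, in that order (R = Rz(yaw) Ry(pitch) Rx(roll)).
In Python, from station import get_state, grab_frame, calibration, job_done, find_in, mark_of, tip_reach gives the robot as it stands.
- The arm moves only by the shell command python3 -m handwheel 'ROWS' [OPENING] [FORCE]. ROWS is JSON, a list of rows, each an object with "delta_pos": the shift along the world's x, y, z in units of 30 mm (1.0 is 30 mm), a list of three; "dr": the turn, a rotation vector about the world's x, y, z in degrees, a list of three. In form: [{"delta_pos": [tx, ty, tz], "dr": [rx, ry, rz]}, ...]. A call has 1 to 10 rows; each row shifts and turns the commanded pose from where the row before left it; what a row does not reach is not made up. A row lasts 1/10 s, in which the tool goes at most 50 mm and 8.59 degrees, less where a joint would pass 70% of its speed; a pose out of reach is approached as far as the arm can. A call is refused whole if a number of a shift passes 1 or a number of a turn 8.59, either way. A call with a gripper value outside its range is refused whole. OPENING is the closure, from -1 (fully open) to 1 (shut), set as the call begins (- or left out, the last holds). The fingers move at their own pace and stop on an object; FORCE is the grip in N (left out, the last holds). Time passes only in rows, so rows that do not move let the fingers close. It gives the time, the measured TCP pose, the force, the opening and the grip force at its end, in the units of the state.
- get_state(): the state, without advancing time (a new reading comes with each control period).
- grab_frame(name): name is "scene" or "top" or "wrist"; returns the picture (400x640x3 uint8, red, green, blue); there is no depth.
- calibration(name): a dict with "fx", "fy", "cx", "cy" (pixels), "extrinsics" (4x4, takes a point from world to camera coordinates). Camera axes: x right, y down, z forward; pixel columns grow to the right and rows downward; lengths in m; the calibration is good to about 2 mm. A picture is of the moment at which its call begins: read the wrist's pose just before it. calibration takes no time and is no camera call; for the wrist camera it gives the pose at the moment of the call.
- job_done(): hands the job in; it is judged then, once.
Trained networks look in the newest picture that a camera, given by its name, has taken for a name from the list of things; names that differ only in an ending like _2 or _b are one class to them, and where a whole thing is asked for, a point or a joint stands for the part that bears it (a point fixed in the world has none). Each returns a list of dicts, best first, with "conf" (0 to 1); they miss things now and then, are a little off and sometimes report something else, mostly with a low value. They report only what shows in the picture. A call takes as long as a camera call. They do not tell look-alikes from the thing itself.
- find_in(camera, query): "location" ([column, row] in pixels, amid what is visible of it).
- mark_of(camera, query): "location" ([column, row] in pixels: a listed point, or the origin of a listed thing).
The state is a dict: "t": time; "q": joint angles; "qd": joint speeds; "joint_efforts": joint torques, N m; "eef_pos": TCP position; "ee_rot": TCP orientation; "force": force on the tool from outside, world axes, zero at the start; "moment": the same for the moment, N m; "width": finger opening in m; "gripper_force": force on a finger pad.
Only numpy, scipy, OpenCV 4.12 (cv2) and the standard library are available. Lean on these libraries where they do the work, as an engineer would, in place of code of your own. Each camera call takes 0.05 s, during which the arm holds its last target. There are 200 camera calls.

## Working session

There is one attempt and no reset: what is moved stays moved. The work goes in short steps, Python scripts to look and compute and a shell command to move; the robot and the scene stay as the last step left them, time stands still between calls to the robot, and variables do not carry over. Pictures are saved under pics/ and viewed, at most 10 in all, crops included, and the job is handed in when it is done.

```bash
mkdir -p pics; ls
cat > h.py <<'E'
import numpy as np, cv2
from station import *
def ray(cam,px,z,c=None):
    c=c or calibration(cam); E=np.array(c["extrinsics"]); R,t=E[:3,:3],E[:3,3]
    d=R.T@np.array([(px[0]-c["cx"])/c["fx"],(px[1]-c["cy"])/c["fy"],1]); o=-R.T@t
    return o+d*(z-o[2])/d[2]
def proj(cam,P,c=None):
    c=c or calibration(cam); E=np.array(c["extrinsics"]); p=(E[:3,:3]@np.atleast_2d(P).T).T+E[:3,3]
    return np.c_[p[:,0]/p[:,2]*c["fx"]+c["cx"],p[:,1]/p[:,2]*c["fy"]+c["cy"]]
def save(name,im,s=1): cv2.imwrite("pics/"+name,cv2.resize(im[...,::-1],None,fx=s,fy=s,interpolation=cv2.INTER_CUBIC))
E
python3 - <<'E'
from h import *
np.set_printoptions(precision=3,suppress=True)
s=get_state();print(s,tip_reach if not callable(tip_reach) else tip_reach())
im=grab_frame("top");save("top.png",im,1.25)
for q in ["spacer","seat","jig","collar","nut"]:
    for d in mark_of("top",q)[:3]: print(q,d["conf"],d["location"],ray("top",d["location"],0.012 if q!="jig" else 0))
im=grab_frame("scene");save("scene.png",im,1.25)
E
```

```text
pics
{'t': 0.0, 'q': array([ 1.617,  0.359,  0.011, -0.   , -1.224, -0.288]), 'qd': array([-0.   , -0.002, -0.   ,  0.   ,  0.001,  0.001]), 'joint_efforts': array([  0.001, -58.272,  29.305,   6.997,   0.007,  -0.   ]), 'eef_pos': array([0.162, 0.655, 0.245]), 'ee_rot': array([ 3.14 , -0.   , -0.242]), 'force': array([ 0.282, -0.828, -0.354]), 'moment': array([-0.01 , -0.023, -0.018]), 'gripper_force': 0.0, 'width': 0.08760119452055151} 0.019
spacer 0.49 [344.7, 182.2] [ 0.55  -0.062  0.012]
spacer 0.47 [401.9, 169.4] [ 0.588 -0.255  0.012]
spacer 0.43 [339.4, 228.7] [ 0.396 -0.039  0.012]
seat 0.68 [276.4, 164.7] [0.616 0.165 0.012]
jig 0.63 [315.8, 172.8] [0.587 0.033 0.   ]
collar 0.48 [321.5, 185.8] [0.54  0.016 0.012]
nut 0.42 [307.3, 146.8] [0.674 0.059 0.012]
```

View pics/top.png

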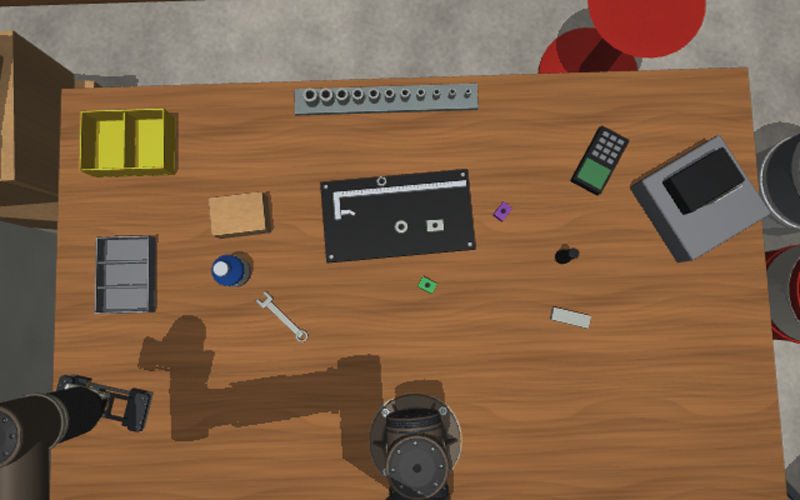

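The silver block at (345,182) in native pixels is on the deck, has a black dot, and is the spacer. The look-alikes are purple at (402,169) and green at (339,229), both off the deck. The collar at (321,186) is nearer the pocket than the block, and the pocket is at the left (+y) end. I'll move above the block for a close look.

```bash
R='{"delta_pos":[0.47,-0.98,0],"dr":[0,0,0.75]}'; python3 -m handwheel '[{"delta_pos":[0.47,-0.98,0],"dr":[0,0,0.75]},{"delta_pos":[0.47,-0.98,0],"dr":[0,0,0.75]},{"delta_pos":[0.47,-0.98,0],"dr":[0,0,0.75]},{"delta_pos":[0.47,-0.98,0],"dr":[0,0,0.75]},{"delta_pos":[0.47,-0.98,0],"dr":[0,0,0.75]},{"delta_pos":[0.47,-0.98,0],"dr":[0,0,0.75]},{"delta_pos":[0.47,-0.98,0],"dr":[0,0,0.75]},{"delta_pos":[0.47,-0.98,0],"dr":[0,0,0.75]},{"delta_pos":[0.47,-0.98,0],"dr":[0,0,0.75]},{"delta_pos":[0.47,-0.98,0],"dr":[0,0,0.75]}]' 1 10
python3 -m handwheel '[{"delta_pos":[0.47,-0.98,0],"dr":[0,0,0.75]},{"delta_pos":[0.47,-0.98,0],"dr":[0,0,0.75]},{"delta_pos":[0.47,-0.98,0],"dr":[0,0,0.75]},{"delta_pos":[0.47,-0.98,0],"dr":[0,0,0.75]},{"delta_pos":[0.47,-0.98,0],"dr":[0,0,0.75]},{"delta_pos":[0.47,-0.98,0],"dr":[0,0,0.75]},{"delta_pos":[0.47,-0.98,0],"dr":[0,0,0.75]},{"delta_pos":[0.47,-0.98,0],"dr":[0,0,0.75]},{"delta_pos":[0.47,-0.98,0],"dr":[0,0,0.75]},{"delta_pos":[0.47,-0.98,0],"dr":[0,0,0.75]}]'
python3 -m handwheel '[{"delta_pos":[0.3,-0.98,0],"dr":[0,0,0.75]},{"delta_pos":[0,-0.5,0],"dr":[0,0,0.75]},{"delta_pos":[0,0,0],"dr":[0,0,0]},{"delta_pos":[0,0,0],"dr":[0,0,0]}]'
python3 - <<'E'
from h import *
np.set_printoptions(precision=4,suppress=True)
im=grab_frame("wrist");c=calibration("wrist");save("w1.png",im,1.25)
cv2.imwrite("w1raw.png",im[...,::-1])
import pickle;pickle.dump(c,open("c1.pkl","wb"))
s=get_state();print(s["eef_pos"],s["ee_rot"],s["width"])
for q in ["spacer","seat","jig","collar","nut"]:
    for d in mark_of("wrist",q)[:2]: print(q,d["conf"],d["location"],ray("wrist",d["location"],0.012 if q!="jig" else 0,c))
E
```

```text
t: 1.35
eef_pos: [0.303, 0.3601, 0.2458]
ee_rot: [-3.141, -0.0, -0.11]
force: [0.8, -0.1, 0.3]
width: 0.0131
gripper_force: 0.0
t: 2.35
eef_pos: [0.444, 0.0661, 0.2459]
ee_rot: [-3.141, -0.001, 0.021]
force: [-0.2, -0.7, 0.3]
width: 0.0004
gripper_force: 0.0
t: 2.75
eef_pos: [0.4526, 0.0228, 0.2456]
ee_rot: [-3.141, -0.0, 0.045]
force: [-0.5, 0.2, 0.5]
width: 0.0003
gripper_force: 0.0
[0.4526 0.0232 0.2457] [-3.1413 -0.0004  0.0457] 0.0007746367948235181
spacer 0.82 [368.7, 210.9] [ 0.4037 -0.0391  0.012 ]
spacer 0.63 [590.6, 45.3] [ 0.5894 -0.2446  0.012 ]
collar 0.84 [324.3, 65.3] [0.5585 0.0203 0.012 ]
nut 0.58 [56.5, 256.9] [0.3274 0.3327 0.012 ]
```

View pics/w1.png

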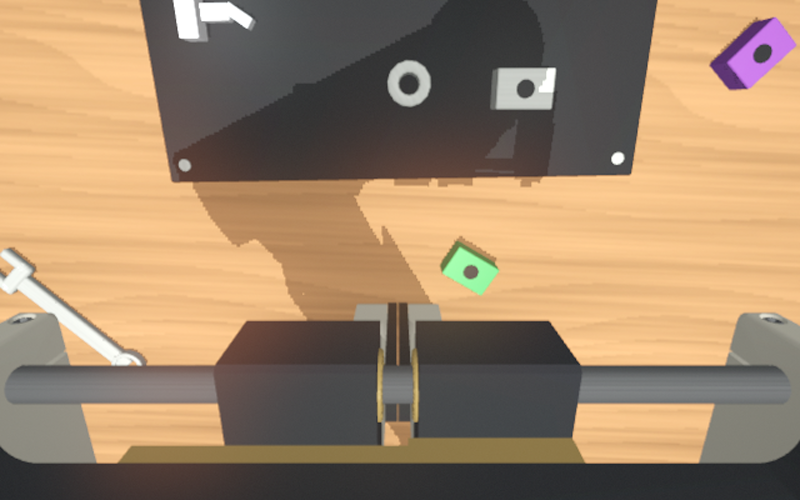

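The view shows the deck's near corners at (172,181) and (632,174), the collar at (409,84), and the steel block with its dot at (525,89), long side nearly parallel to the rail. The green and purple look-alikes are off the deck. Next I'll compute positions.

Run:
```python
from h import *
import pickle;c=pickle.load(open("c1.pkl","rb"))
np.set_printoptions(precision=4,suppress=True)
im=cv2.imread("w1raw.png")
r=lambda p,z:ray("wrist",np.array(p)/1.25,z,c)
a,b=r((172,180.5),.012),r((632,174),.012); print("corners",a,b,np.linalg.norm(a-b))
th=np.arctan2(-(a-b)[0],(a-b)[1]);print("th deg",np.degrees(th))
ex=np.array([np.cos(th),np.sin(th)]);ey=np.array([-np.sin(th),np.cos(th)])
jig=(a+b)[:2]/2+.110*ex;seat=jig+.045*ex+.128*ey;print("jig",jig,"seat",seat)
d=r((525,89),.034);print("dot",d,"in seat",(d[:2]-seat)@ex,(d[:2]-seat)@ey)
for p in [(499,68),(555,68),(555,109),(495,109)]:
    q=r(p,.034);print((q[:2]-seat)@ex,(q[:2]-seat)@ey)
q=r((409,84),.032)[:2]-seat;print("collar",q@ex,q@ey)
```

```text
corners [0.4689 0.219  0.012 ] [ 0.4928 -0.1797  0.012 ] 0.3994569307494617
th deg 3.4323404544434224
jig [0.5907 0.0262] seat [0.6279 0.1567]
dot [ 0.5562 -0.0715  0.034 ] in seat -0.08525829209462903 -0.22346014005460063
-0.07001794525546852 -0.2025885374954201
-0.07061056885195222 -0.24504560421821317
-0.10023734137640826 -0.24797832338568984
-0.09958214878989843 -0.20121564546246193
collar -0.08031441451846102 -0.1343581734236555
```

```bash
python3 -m handwheel '[{"delta_pos":[0.45,-0.64,-0.7],"dr":[0,0,0.2]},{"delta_pos":[0.45,-0.64,-0.7],"dr":[0,0,0.2]},{"delta_pos":[0.45,-0.64,-0.7],"dr":[0,0,0.2]},{"delta_pos":[0.45,-0.64,-0.7],"dr":[0,0,0.2]},{"delta_pos":[0.43,-0.64,-0.7],"dr":[0,0,0]},{"delta_pos":[0,0,0],"dr":[0,0,0]},{"delta_pos":[0,0,0],"dr":[0,0,0]}]'
python3 - <<'E'
from h import *
np.set_printoptions(precision=4,suppress=True)
im=grab_frame("wrist");c=calibration("wrist");save("w2.png",im,1.25)
import pickle;pickle.dump(c,open("c2.pkl","wb"))
for q in ["spacer","seat","collar","nut"]:
    for d in mark_of("wrist",q)[:2]: print(q,d["conf"],d["location"],ray("wrist",d["location"],0.012,c))
E
```

```text
t: 3.75
eef_pos: [0.5194, -0.0731, 0.14]
ee_rot: [3.141, 0.002, 0.059]
force: [0.7, -0.0, 0.1]
width: 0.0001
gripper_force: 0.0
spacer 0.95 [548.7, 118.7] [ 0.5918 -0.2465  0.012 ]
spacer 0.61 [315.7, 151.8] [ 0.5556 -0.07    0.012 ]
seat 0.7 [187.5, 96.7] [0.5914 0.0284 0.012 ]
collar 0.56 [202.7, 143.9] [0.5565 0.0185 0.012 ]
```

View pics/w2.png

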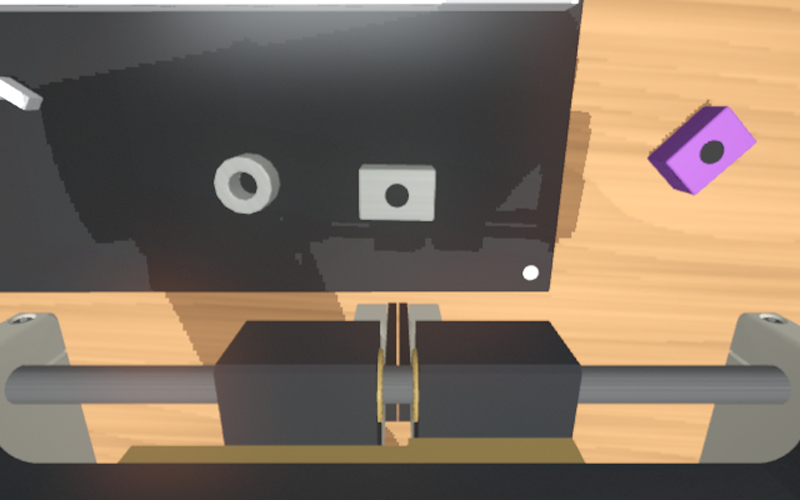

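The close-up shows the plain steel block centred at (397,193), parallel to the rail and straight ahead of the fingertips. The collar at (247,184) is clear to the left, and the rail runs along row ~11.

```bash
python3 - <<'E'
from h import *
import pickle;c=pickle.load(open("c2.pkl","rb"))
np.set_printoptions(precision=4,suppress=True)
th=np.radians(3.43);ex=np.array([np.cos(th),np.sin(th)]);ey=np.array([-np.sin(th),np.cos(th)]);seat=np.array([.6279,.1567])
f=lambda n,p,z:print(n,(ray("wrist",np.array(p)/1.25,z,c)[:2]-seat)@np.c_[ex,ey])
f("dot",(397,195),.034);f("rail L",(10,12),.012);f("rail R",(560,11),.012);f("edge L",(10,292),.012);f("edge R",(545,291),.012)
f("tl",(360,166),.034);f("tr",(435,166),.034);f("br",(435,221),.012);f("bl",(359,220),.012)
E
python3 -m handwheel '[{"delta_pos":[0,0,-0.8],"dr":[0,0,0]},{"delta_pos":[0,0,-0.8],"dr":[0,0,0]},{"delta_pos":[0,0,-0.8],"dr":[0,0,0]},{"delta_pos":[0,0,-0.6],"dr":[0,0,0]},{"delta_pos":[0,0,-0.4],"dr":[0,0,0]},{"delta_pos":[0,0,0],"dr":[0,0,0]},{"delta_pos":[0,0,0],"dr":[0,0,0]}]'
```

```text
dot [-0.0848 -0.2235]
rail L [ 0.0141 -0.0075]
rail R [ 0.0148 -0.3144]
edge L [-0.1559  0.0396]
edge R [-0.1551 -0.3242]
tl [-0.0681 -0.2024]
tr [-0.0681 -0.2451]
br [-0.106 -0.248]
bl [-0.1054 -0.199 ]
t: 4.7
eef_pos: [0.52, -0.0728, 0.0392]
ee_rot: [3.142, -0.001, 0.061]
force: [-0.2, 0.1, 0.4]
width: 0.0007
gripper_force: 0.0
```

```bash
python3 -m handwheel '[{"delta_pos":[0.28,0.017,-0.03],"dr":[0,0,0]},{"delta_pos":[0.28,0.017,-0.03],"dr":[0,0,0]},{"delta_pos":[0.28,0.017,0],"dr":[0,0,0]},{"delta_pos":[0.28,0.017,0],"dr":[0,0,0]},{"delta_pos":[0.28,0.017,0],"dr":[0,0,0]},{"delta_pos":[0.28,0.017,0],"dr":[0,0,0]},{"delta_pos":[0.28,0.017,0],"dr":[0,0,0]},{"delta_pos":[0.28,0.017,0],"dr":[0,0,0]},{"delta_pos":[0.28,0.017,0],"dr":[0,0,0]},{"delta_pos":[0.2,0.012,0],"dr":[0,0,0]}]'
python3 -m handwheel '[{"delta_pos":[0.07,0.004,0],"dr":[0,0,0]},{"delta_pos":[0.07,0.004,0],"dr":[0,0,0]}]'
```

```text
t: 5.7
eef_pos: [0.6022, -0.068, 0.0367]
ee_rot: [-3.142, -0.0, 0.06]
force: [-3.2, 0.1, 3.3]
width: 0.0008
gripper_force: 1.6
t: 5.9
eef_pos: [0.6053, -0.0679, 0.0366]
ee_rot: [-3.142, 0.0, 0.06]
force: [-2.4, 0.2, 0.6]
width: 0.0007
gripper_force: 1.1
```

```bash
python3 -m handwheel '[{"delta_pos":[0.1,0.006,0],"dr":[0,0,0]},{"delta_pos":[0.1,0.006,0],"dr":[0,0,0]},{"delta_pos":[0.05,0.003,0],"dr":[0,0,0]}]'
python3 -m handwheel '[{"delta_pos":[0.05,0.003,0],"dr":[0,0,0]}]'
python3 -m handwheel '[{"delta_pos":[0.04,0.003,0],"dr":[0,0,0]}]'
```

```text
t: 6.2
eef_pos: [0.6132, -0.0674, 0.0367]
ee_rot: [-3.142, -0.0, 0.06]
force: [-0.8, 0.3, -1.1]
width: 0.001
gripper_force: 0.7
t: 6.3
eef_pos: [0.6134, -0.0674, 0.0366]
ee_rot: [-3.142, 0.002, 0.06]
force: [-7.8, 1.1, 6.9]
width: 0.0009
gripper_force: 3.9
t: 6.4
eef_pos: [0.6135, -0.0674, 0.0366]
ee_rot: [3.142, 0.004, 0.06]
force: [-10.2, 2.1, 8.7]
width: 0.0006
gripper_force: 5.4
```

Run:
```python
from h import *
import pickle
im=grab_frame("wrist");c=calibration("wrist");save("w3.png",im,1.25);pickle.dump(c,open("c3.pkl","wb"))
s=get_state();print(s["eef_pos"],s["force"])
```

```text
[ 0.61343564 -0.06742106  0.03659065] [-7.61014949  0.70980087  5.43149127]
```

View pics/w3.png

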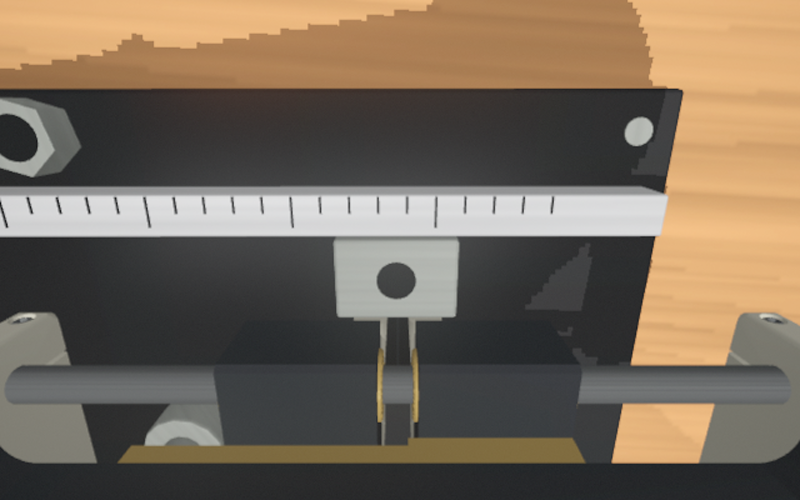

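The block lies flat against the rail; its top edge meets the rail at row 237 across columns 334–459. That is well short of the pocket, and the collar and nut haven't moved. Now I'll back off and go round to the block's rear (-y) end.

```bash
python3 -m handwheel '[{"delta_pos":[-0.33,-0.02,0],"dr":[0,0,0]},{"delta_pos":[-0.33,-0.02,0],"dr":[0,0,0]},{"delta_pos":[0.036,-0.6,0],"dr":[0,0,0]},{"delta_pos":[0.036,-0.6,0],"dr":[0,0,0]},{"delta_pos":[0.036,-0.6,0],"dr":[0,0,0]},{"delta_pos":[0,0,0],"dr":[0,0,0]}]'
python3 -m handwheel '[{"delta_pos":[0.45,0.027,0],"dr":[0,0,0]},{"delta_pos":[0.45,0.027,0],"dr":[0,0,0]},{"delta_pos":[0.45,0.027,0],"dr":[0,0,0]},{"delta_pos":[0,0,0],"dr":[0,0,0]},{"delta_pos":[0,0,0],"dr":[0,0,0]}]'
python3 - <<'E'
from h import *
im=grab_frame("wrist");save("w4.png",im,1.25)
th=np.radians(3.43);ex=np.array([np.cos(th),np.sin(th)]);ey=np.array([-np.sin(th),np.cos(th)]);seat=np.array([.6279,.1567])
s=get_state();print((s["eef_pos"][:2]-seat)@np.c_[ex,ey],s["force"])
E
```

```text
t: 7.05
eef_pos: [0.5988, -0.124, 0.037]
ee_rot: [3.141, -0.001, 0.059]
force: [0.2, 0.7, 0.3]
width: 0.0007
gripper_force: 0.0
t: 7.55
eef_pos: [0.639, -0.1196, 0.0366]
ee_rot: [-3.141, 0.0, 0.06]
force: [-0.0, 0.5, 0.4]
width: 0.0003
gripper_force: 0.0
[-0.00571762 -0.276557  ] [-0.10288573  0.26938939 -0.36642006]
```

View pics/w4.png

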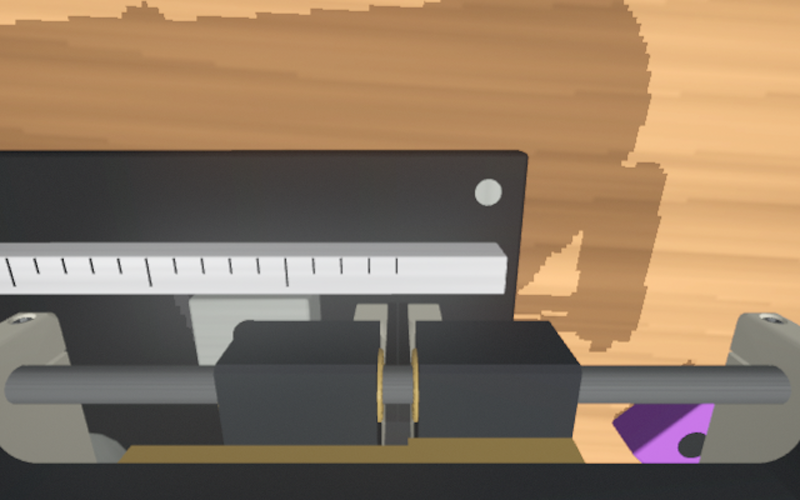

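```bash
python3 -m handwheel '[{"delta_pos":[-0.012,0.2,0],"dr":[0,0,0]},{"delta_pos":[-0.022,0.4,0],"dr":[0,0,0]},{"delta_pos":[-0.022,0.4,0],"dr":[0,0,0]},{"delta_pos":[-0.022,0.4,0],"dr":[0,0,0]},{"delta_pos":[-0.022,0.4,0],"dr":[0,0,0]},{"delta_pos":[-0.022,0.4,0],"dr":[0,0,0]}]'
python3 -m handwheel '[{"delta_pos":[-0.022,0.4,0],"dr":[0,0,0]},{"delta_pos":[-0.022,0.4,0],"dr":[0,0,0]},{"delta_pos":[-0.022,0.4,0],"dr":[0,0,0]},{"delta_pos":[-0.022,0.4,0],"dr":[0,0,0]},{"delta_pos":[-0.022,0.4,0],"dr":[0,0,0]},{"delta_pos":[-0.022,0.4,0],"dr":[0,0,0]}]'
python3 - <<'E'
from h import *
im=grab_frame("wrist");save("w5.png",im,1.25)
th=np.radians(3.43);ex=np.array([np.cos(th),np.sin(th)]);ey=np.array([-np.sin(th),np.cos(th)]);seat=np.array([.6279,.1567])
s=get_state();print((s["eef_pos"][:2]-seat)@np.c_[ex,ey],s["force"])
E
```

```text
t: 8.2
eef_pos: [0.635, -0.0532, 0.0368]
ee_rot: [3.141, 0.001, 0.061]
force: [-1.0, -5.0, 2.1]
width: 0.0004
gripper_force: 2.4
t: 8.8
eef_pos: [0.6308, 0.0185, 0.0368]
ee_rot: [3.141, 0.002, 0.06]
force: [-2.4, -6.1, 2.2]
width: 0.0001
gripper_force: 2.5
[-0.00468765 -0.1362799 ] [-0.93064028  1.39761259  0.24293472]
```

View pics/w5.png

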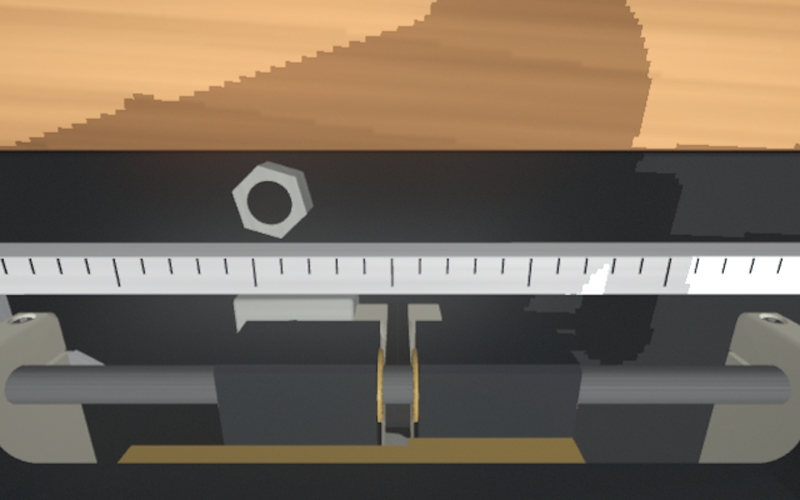

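The block is still flat against the rail (edge at row 296, columns 235–358) and in contact with the finger. I'll keep going and slow down near the stop.

```bash
python3 -m handwheel '[{"delta_pos":[-0.022,0.4,0],"dr":[0,0,0]},{"delta_pos":[-0.022,0.4,0],"dr":[0,0,0]},{"delta_pos":[-0.022,0.4,0],"dr":[0,0,0]},{"delta_pos":[-0.022,0.4,0],"dr":[0,0,0]},{"delta_pos":[-0.022,0.4,0],"dr":[0,0,0]},{"delta_pos":[-0.022,0.4,0],"dr":[0,0,0]},{"delta_pos":[-0.017,0.3,0],"dr":[0,0,0]}]'
python3 -m handwheel '[{"delta_pos":[-0.005,0.1,0],"dr":[0,0,0]},{"delta_pos":[-0.005,0.1,0],"dr":[0,0,0]}]'
python3 -m handwheel '[{"delta_pos":[-0.003,0.07,0],"dr":[0,0,0]}]'
```

```text
t: 9.55
eef_pos: [0.6268, 0.0998, 0.0367]
ee_rot: [3.141, 0.001, 0.06]
force: [-1.8, -4.9, 2.9]
width: 0.0005
gripper_force: 2.5
t: 9.75
eef_pos: [0.6268, 0.1052, 0.0367]
ee_rot: [3.141, 0.001, 0.06]
force: [-3.1, -4.2, 3.3]
width: 0.0005
gripper_force: 2.4
t: 9.85
eef_pos: [0.6266, 0.107, 0.0367]
ee_rot: [3.141, 0.001, 0.06]
force: [-1.9, -5.4, 3.2]
width: 0.0006
gripper_force: 2.5
```

```bash
python3 -m handwheel '[{"delta_pos":[-0.003,0.07,0],"dr":[0,0,0]},{"delta_pos":[-0.003,0.07,0],"dr":[0,0,0]}]'
python3 -m handwheel '[{"delta_pos":[-0.003,0.05,0],"dr":[0,0,0]}]'
python3 -m handwheel '[{"delta_pos":[-0.003,0.05,0],"dr":[0,0,0]}]'
```

```text
t: 10.05
eef_pos: [0.6264, 0.1108, 0.0367]
ee_rot: [3.141, 0.001, 0.06]
force: [-2.1, -6.0, 3.6]
width: 0.0005
gripper_force: 2.7
t: 10.15
eef_pos: [0.6263, 0.1124, 0.0366]
ee_rot: [3.141, 0.001, 0.06]
force: [-2.2, -4.8, 2.1]
width: 0.0005
gripper_force: 2.4
t: 10.25
eef_pos: [0.6263, 0.1139, 0.0367]
ee_rot: [3.141, 0.001, 0.06]
force: [-2.2, -5.3, 2.2]
width: 0.0003
gripper_force: 2.4
```

```bash
python3 -m handwheel '[{"delta_pos":[-0.002,0.05,0],"dr":[0,0,0]}]'
python3 -m handwheel '[{"delta_pos":[-0.002,0.05,0],"dr":[0,0,0]}]'
python3 -m handwheel '[{"delta_pos":[-0.002,0.04,0],"dr":[0,0,0]}]'
```

```text
t: 10.35
eef_pos: [0.6262, 0.1153, 0.0367]
ee_rot: [3.141, 0.001, 0.06]
force: [-2.7, -6.3, 2.9]
width: 0.0004
gripper_force: 2.5
t: 10.45
eef_pos: [0.6261, 0.1168, 0.0367]
ee_rot: [3.141, 0.001, 0.06]
force: [-2.7, -5.5, 3.1]
width: 0.0007
gripper_force: 2.6
t: 10.55
eef_pos: [0.626, 0.118, 0.0367]
ee_rot: [3.141, 0.001, 0.06]
force: [-2.0, -5.1, 3.3]
width: 0.0005
gripper_force: 2.6
```

```bash
python3 -m handwheel '[{"delta_pos":[-0.002,0.04,0],"dr":[0,0,0]}]'
python3 -m handwheel '[{"delta_pos":[-0.002,0.04,0],"dr":[0,0,0]}]'
python3 -m handwheel '[{"delta_pos":[-0.002,0.04,0],"dr":[0,0,0]}]'
```

```text
t: 10.65
eef_pos: [0.6259, 0.1192, 0.0367]
ee_rot: [3.141, 0.001, 0.06]
force: [-2.1, -5.5, 2.4]
width: 0.0007
gripper_force: 2.6
t: 10.75
eef_pos: [0.6259, 0.1203, 0.0367]
ee_rot: [3.141, 0.001, 0.06]
force: [-2.3, -5.4, 3.2]
width: 0.0005
gripper_force: 2.6
t: 10.85
eef_pos: [0.6259, 0.1206, 0.0367]
ee_rot: [3.14, 0.001, 0.06]
force: [-0.1, -13.9, 3.3]
width: 0.0004
gripper_force: 7.3
```

The force has jumped to about 14 N, so the block is at the stop. One more light press, then back off along the rail, rise and look.

```bash
python3 -m handwheel '[{"delta_pos":[-0.001,0.04,0],"dr":[0,0,0]},{"delta_pos":[0,0,0],"dr":[0,0,0]}]'
python3 -m handwheel '[{"delta_pos":[0.008,-0.15,0],"dr":[0,0,0]},{"delta_pos":[0.024,-0.4,0],"dr":[0,0,0]},{"delta_pos":[0.024,-0.4,0],"dr":[0,0,0]},{"delta_pos":[-0.6,0,0.8],"dr":[0,0,0]},{"delta_pos":[-0.8,0.4,0.8],"dr":[0,0,0]},{"delta_pos":[-0.8,0.6,0.8],"dr":[0,0,0]},{"delta_pos":[-0.8,0.6,0.5],"dr":[0,0,0]},{"delta_pos":[0,0,0],"dr":[0,0,0]},{"delta_pos":[0,0,0],"dr":[0,0,0]}]'
python3 - <<'E'
from h import *
import pickle
im=grab_frame("wrist");c=calibration("wrist");save("w6.png",im,1.25);pickle.dump(c,open("c6.pkl","wb"))
cv2.imwrite("w6raw.png",im[...,::-1])
E
```

```text
t: 11.05
eef_pos: [0.6258, 0.1206, 0.0367]
ee_rot: [3.139, 0.002, 0.059]
force: [0.1, -14.8, 3.6]
width: 0.0006
gripper_force: 7.5
t: 11.95
eef_pos: [0.5381, 0.1432, 0.1245]
ee_rot: [-3.14, -0.002, 0.061]
force: [0.6, 0.2, -1.6]
width: 0.0005
gripper_force: 0.0
```

View pics/w6.png

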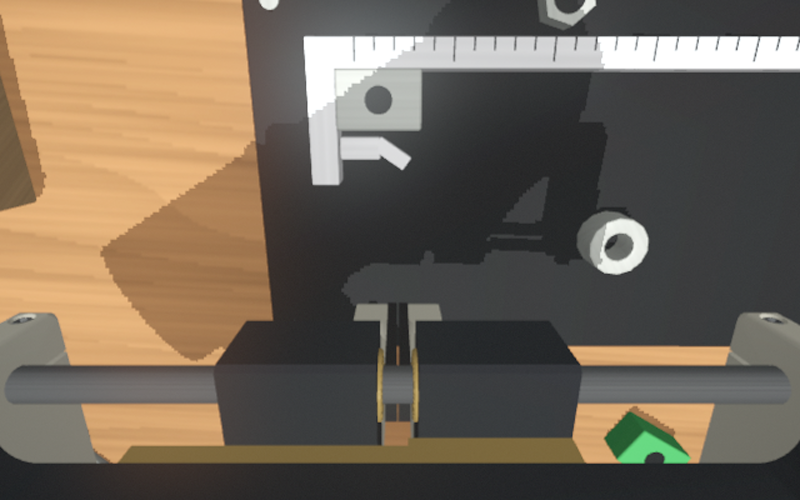

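The block sits in the corner with its top at columns 336–421, rows 70–130. The collar at (613,243) and the nut at (567,8) are where they were. One enlarged crop will confirm there are no gaps.

Run:
```python
import cv2
im=cv2.imread("w6raw.png")[20:155,235:365]
im=cv2.convertScaleAbs(im,alpha=1.0)
cv2.imwrite("pics/w6c.png",cv2.resize(im,None,fx=4.4,fy=4.4,interpolation=cv2.INTER_NEAREST))
```

```text
(no output)
```

View pics/w6c.png

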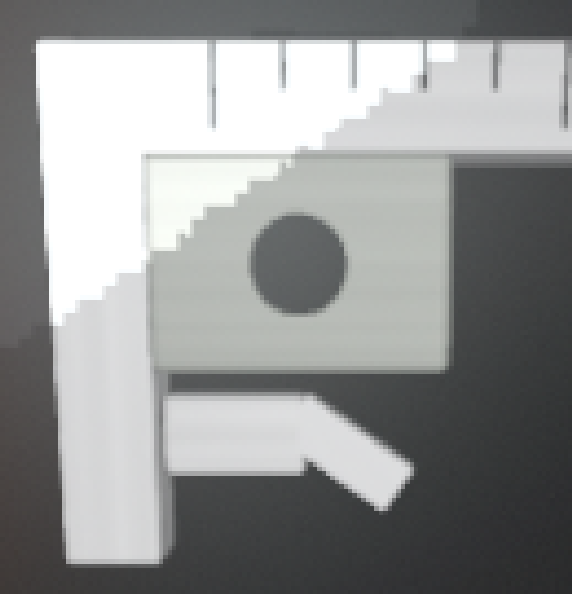

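The crop shows no gap at the rail (row ~155) or at the end stop (column ~148), and the hand is clear, so I'm handing in.

```bash
python3 -c "from station import job_done; print(job_done())"
```

```text
the job is handed in; nothing more can be done
None
```

The spacer was pushed flat against the rail, then slid along it into the corner pocket; the last close-up shows no gap at the rail or end stop, the hand is clear, and the job was handed in at about 12 s.

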